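# Lean two varnished drawer fronts in the drying bays

### The job

Two freshly varnished drawer fronts lie face up on bearers and have to be leaned up to dry against the drying panel, the upright plywood sheet with three battens. Clear the sanding block from the foot of the panel into the open grey tray, and stand each drawer front on one of its short ends on the bench and lean it back, square to the panel and face outwards, at a steep stable angle (foot about a third of its length out from the sheet), the longer one in the middle of the bay nearer the robot and the shorter one in the middle of the farther bay. Let go of everything and leave the other things on the bench where they are.

Things in the scene. Friction and masses are not known exactly. Their poses are not given: they have to be found in the camera images.
- panel: fixed drying panel: upright plywood sheet 336 long (x) x 18 thick (y) x 170 high (z), origin at the centre of its underside; its face, on the -y side, lies at y = -9. Three battens on the face, 12 wide and 16 proud, at x = -162, 0 and 162 part it into two bays 150 wide. Its x points roughly away from the robot, its face to the robot's right. Brackets stand behind it (+y). (sizes in mm)
- bay_near (a point): point at bench height on the panel's face, in the middle of the bay nearer the robot; axes as the panel (-y points out of the face)
- bay_far (a point): the same for the bay farther from the robot
- long_front: dark wooden drawer front, a flat board 170 x 62 x 16 (x, y, z) with a raised field 140 x 36, 3 high, on its face. Origin at the centre of the flat back (half of each side away), x along its length, y across, z out of the face. The two ends are alike. At the start it lies face up on two light wooden bearers that hold its back 24 above the bench; they are 44 wide, narrower than the board, centred under it, at 26 to 44 either side of its middle. About 0.16 kg. (sizes in mm)
- short_front: dark wooden drawer front, a flat board 120 x 62 x 16 (x, y, z) with a raised field 90 x 36, 3 high, on its face. Origin at the centre of the flat back (half of each side away), x along its length, y across, z out of the face. The two ends are alike. At the start it lies face up on two light wooden bearers that hold its back 24 above the bench; they are 44 wide, narrower than the board, centred under it, at 26 to 44 either side of its middle. About 0.12 kg. (sizes in mm)
- sanding_block: plain cork sanding block, 110 x 56 x 34 (x, y, z), origin at the centre of its underside; at the start it lies on the bench at the foot of the panel, in front of either bay or both. About 0.13 kg. (sizes in mm)
- tray: fixed open grey tray 180 x 130 x 40 high (x, y, z), walls 6 thick, inner floor 6 above the bench, origin at the centre of its underside (sizes in mm)
- varnish_tin: bystander: small plain steel tin, diameter 54, height 85, standing between the drawer fronts and the drying panel; origin at the centre of its underside (sizes in mm)
- glue_bottle: bystander: white plastic bottle, diameter 60, height 170, standing at the back of the bench; origin at the centre of its underside (sizes in mm)
- mallet: bystander: wooden mallet lying at the back of the bench, 300 long (head 100 x 60 x 50 at its +x end, handle to its -x end), 50 high; origin on its underside, 40 behind the head (sizes in mm)
- chisel: bystander: wood chisel lying between the two drawer fronts, 170 long, handle 90 x 22 x 22 towards its -x end, blade 80 x 14 x 4 towards its +x end; origin on its underside where blade and handle meet (sizes in mm)
- offcut: bystander: slender pale wooden offcut 36 x 150 x 28 (x, y, z) lying near the robot; origin at the centre of its underside (sizes in mm)
- paint_tin: bystander: aluminium tin, diameter 90, height 120, standing at the robot's right; origin at the centre of its underside (sizes in mm)
- tape_roll: bystander: pale roll of tape lying flat, diameter 100, 25 high; origin at the centre of its underside (sizes in mm)

How it is judged:
By the outcome, as a careful person would: the job done as asked, in the order asked, and still so for the second after the job is handed in, with the robot touching nothing.
It also fails if it takes over 70 s, if anything falls off the work surface, if the arm or the gripper's body presses on something with over 40 N, if the wrist force passes 120 N, or if a joint passes its speed limit or range.

### The arm

A 6-joint arm with a two-finger parallel gripper is mounted at the origin on the work surface. World frame = base frame: x ahead of the robot, y to its left, z up, the work surface at z = 0. Lengths are in m, angles in rad, forces in N, time in s.
With the tool pointing down it reaches from about 0.425 to 0.95 m from the base axis. Payload 3.5 kg.
Tool frame: the origin (TCP) lies midway between the tips of the shut fingers; the grasp point (between the pads) lies 19 mm behind it; z points along the fingers, y is the line along which they close (so a half turn about z gives the same grasp; the last joint's range is limited). The gripper opens to 85 mm and grips with 20 to 120 N. Pads are 22 mm wide; open, the fingers measure 114 mm over their backs; the gripper's body (76 mm by 85 mm) begins 54 mm behind the grasp point. The pads swing forward as they close: fully open they stand 13 mm farther back than shut.
Start: joints at [-1.271, 0.286, 1.577, -0, 1.279, -0.15], TCP at [0.294, -0.608, 0.231] pointing down, gripper open.
Joint ranges: [-2.77, 2.77], [-0.9, 2.22], [0.21, 2.48], [-1.53, 4.67], [0.24, 2.81], [-2.84, 2.84]. Speed limits (rad/s): [2.79, 2.79, 3.14, 3.14, 3.14, 3.14].

### API

Orientations are given as a unit quaternion [x, y, z, w].
In Python, from plant import * gives the robot as it stands.
- The arm moves only by the tool move_arm, never from a script. Its argument "moves" is a list of rows, each a list of 3 entries, a list of its own where there are three numbers: the opening, from 0 (shut) to 1 (fully open), then the shift along the tool's x, y, z in m, then the turn, a rotation vector about the tool's x, y, z in rad. A call has exactly 10 rows; each row shifts and turns the commanded pose from where the row before left it, along the tool's axes as they then stand; what a row does not reach is not made up. A row lasts 1/12 s, in which the tool goes at most 41.7 mm and 7.16 degrees, less where a joint would pass 70% of its speed; a pose out of reach is approached as far as the arm can. A call is refused whole if a number of a shift passes 0.0417 or a number of a turn 0.125, either way. A call with a gripper value outside its range is refused whole. The fingers move at their own pace and stop on an object; "grip_force" is the grip in N (left out, the last holds). Time passes only in rows, so rows that do not move let the fingers close, or fill a call up. It gives the time, the measured TCP pose, the force, the opening and the grip force at its end, in the units of the state.
- get_state(): the state, without advancing time (a new reading comes with each control period).
- read_camera(name): name is "side" or "top" or "wrist"; returns the picture (384x512x3 uint8, red, green, blue); there is no depth.
- camera_params(name): a dict with "fx", "fy", "cx", "cy" (pixels), "k1" (the pictures are not rectified: a ray, as slopes to the right and down, at radius r is drawn at 1 + k1 r^2 times it, then the intrinsics apply), "rvec" (rotation vector, rad) and "tvec" (3), from world to camera coordinates, as OpenCV has them; the wrist camera has in their place "tool_from_camera" (4x4, takes a point from camera to tool coordinates, whose origin is the TCP and whose axes are the flange's). Camera axes: x right, y down, z forward; pixel columns grow to the right and rows downward; lengths in m; the calibration is good to about 2 mm. A picture is of the moment at which its call begins: read the wrist's pose just before it. camera_params takes no time and is no camera call.
- sign_off(): hands the job in; it is judged then, once.
The state is a dict: "time": time; "qpos": joint angles; "dq": joint speeds; "joint_efforts": joint torques, N m; "eef_pos": TCP position; "tcp_rot": TCP orientation; "contact_force": force on the tool from outside, world axes, zero at the start; "wrist_torque": the same for the moment, N m; "opening": opening from 0.0 (shut) to 1.0 (fully open); "finger_force": force on a finger pad.
Only numpy, scipy, OpenCV 4.12 (cv2) and the standard library are available. Lean on these libraries where they do the work, as an engineer would, in place of code of your own. Each camera call takes 0.05 s, during which the arm holds its last target. There are 200 camera calls.

## Working session

There is one attempt and no reset: what is moved stays moved. The work goes in short steps, Python scripts to look and compute and a tool call to move; the robot and the scene stay as the last step left them, time stands still between calls to the robot, and variables do not carry over. Pictures are saved under pics/ and viewed, at most 12 in all, crops included, and the job is handed in when it is done.

Besides the shell and the picture viewer there is one more tool, called after "Request:" as a command line: name --argument value ..., lists and objects as JSON in quotes. move_arm: Moves the arm, as the interface text tells. Its arguments: {"type":"object","properties":{"moves":{"type":"array"},"grip_force":{"type":"number"}},"required":["moves"]}

```bash
mkdir -p pics; ls
cat > h.py <<'E'
from plant import *
import numpy as np, cv2
from scipy.spatial.transform import Rotation as R
def snap(name,f,crop=None,size=None):
    im=read_camera(name)[:,:,::-1].copy()
    cv2.imwrite('pics/raw_'+f,im)
    if crop: 
        a,b,c,d=crop; im=im[b:d,a:c]
    if size: im=cv2.resize(im,size,interpolation=cv2.INTER_CUBIC)
    cv2.imwrite('pics/'+f,im)
def ray(name,uv,st=None):
    p=camera_params(name); x=(uv[0]-p['cx'])/p['fx']; y=(uv[1]-p['cy'])/p['fy']
    rd=np.hypot(x,y); r=rd
    for _ in range(30): r=rd/(1+p['k1']*r*r)
    s=r/rd if rd>0 else 1
    d=np.array([x*s,y*s,1])
    if name=='wrist':
        T=np.array(p['tool_from_camera']); st=st or get_state()
        Rt=R.from_quat(st['tcp_rot']).as_matrix()
        return Rt@T[:3,3]+np.array(st['eef_pos']), Rt@T[:3,:3]@d
    M=R.from_rotvec(np.ravel(p['rvec'])).as_matrix(); t=np.ravel(p['tvec'])
    return -M.T@t, M.T@d
def at(name,uv,z,st=None):
    o,d=ray(name,uv,st); return o+d*(z-o[2])/d[2]
E
python3 - <<'E'
from h import *
print(get_state())
for n in('top','side','wrist'):print(n,camera_params(n))
for n in('top','side'): snap(n,n+'.png',None,(800,600)); print(n,ray(n,(256,192)))
E
```

```text
pics
{'time': 0.0, 'qpos': array([-1.27099618e+00,  2.87224713e-01,  1.57818108e+00,  1.15634892e-05,
        1.27858146e+00, -1.49989053e-01]), 'dq': array([ 2.12022872e-03,  4.41666007e-04, -6.42624498e-04, -1.31052256e-03,
        3.03094812e-04,  2.36715967e-05]), 'joint_efforts': array([-8.85745994e-04, -4.05984485e+01, -2.92624640e+01, -1.83738643e-04,
        5.86231487e-03, -3.80267466e-06]), 'eef_pos': array([ 0.293314  , -0.60721416,  0.22990559]), 'tcp_rot': array([ 9.74817291e-01,  2.23001829e-01, -8.40814159e-05, -1.19435648e-03]), 'contact_force': array([-0.38851322, -0.34716524, -0.3706905 ]), 'wrist_torque': array([-0.02171567, -0.05450406,  0.02171686]), 'finger_force': 0.0, 'opening': 1.0022998798014415}
top {'fx': 404.1807932238913, 'fy': 404.1807932238913, 'cx': 247.43408480422423, 'cy': 194.64605504226253, 'k1': -0.1330865079688766, 'rvec': array([ 2.21714935, -2.15774859,  0.05570995]), 'tvec': array([-0.00486827,  0.52424589,  1.04976235])}
side {'fx': 483.7202617995656, 'fy': 483.7202617995656, 'cx': 259.00623757522334, 'cy': 196.24907261461206, 'k1': -0.022979941808458176, 'rvec': array([ 0.49733066, -2.70245821,  1.20664144]), 'tvec': array([0.50056996, 0.19280373, 1.21367665])}
wrist {'fx': 306.3828861051106, 'fy': 306.3828861051106, 'cx': 251.31900938343375, 'cy': 188.33228704192732, 'k1': -0.005879906896966942, 'tool_from_camera': array([[-6.32962903e-04, -9.54709053e-01, -2.97540288e-01,
         7.70447574e-02],
       [ 9.99999685e-01, -4.62071179e-04, -6.44683000e-04,
        -3.22101003e-04],
       [ 4.77999905e-04, -2.97540603e-01,  9.54709045e-01,
        -1.42028397e-01],
       [ 0.00000000e+00,  0.00000000e+00,  0.00000000e+00,
         1.00000000e+00]])}
top (array([4.61605773e-01, 2.11990088e-05, 1.07878568e+00]), array([ 0.06586112, -0.01223654, -0.99800033]))
side (array([0.2007089 , 0.90295093, 0.95139379]), array([ 0.26662565, -0.70062264, -0.66193238]))
```

View pics/top.png

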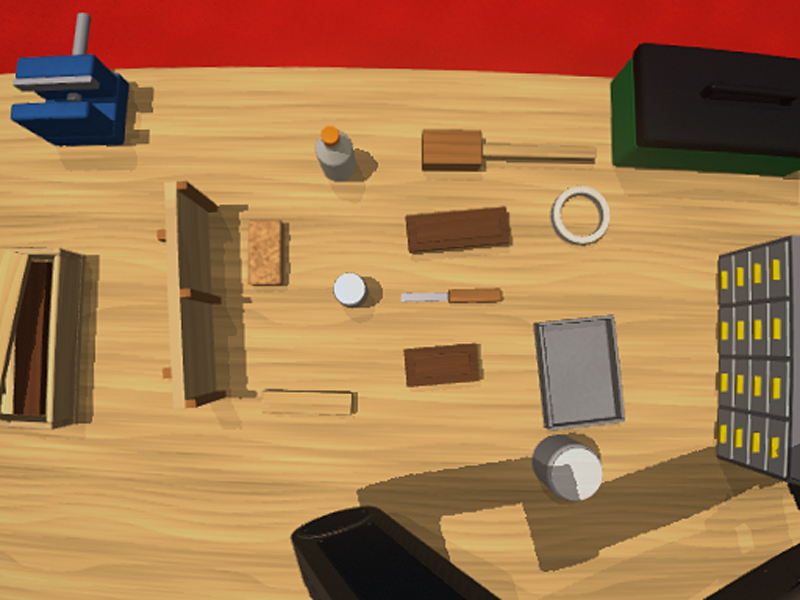

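View pics/side.png

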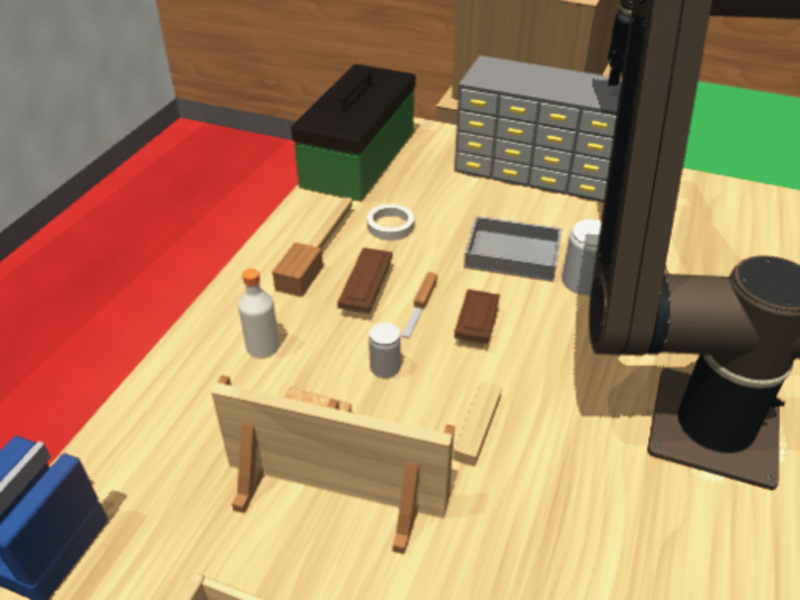

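The top view shows world x up and y left. The panel is at left (about px 190,290), the cork at (267,252), the long front at (458,230), the short one at (442,365), and the tray at (580,370). I'll enlarge to read the corners.

Run:
```python
import cv2
im=cv2.imread('pics/raw_top.png')[105:295,95:405]
cv2.imwrite('pics/topc.png',cv2.resize(im,None,fx=2.5,fy=2.5,interpolation=cv2.INTER_CUBIC))
```

```text
(no output)
```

View pics/topc.png

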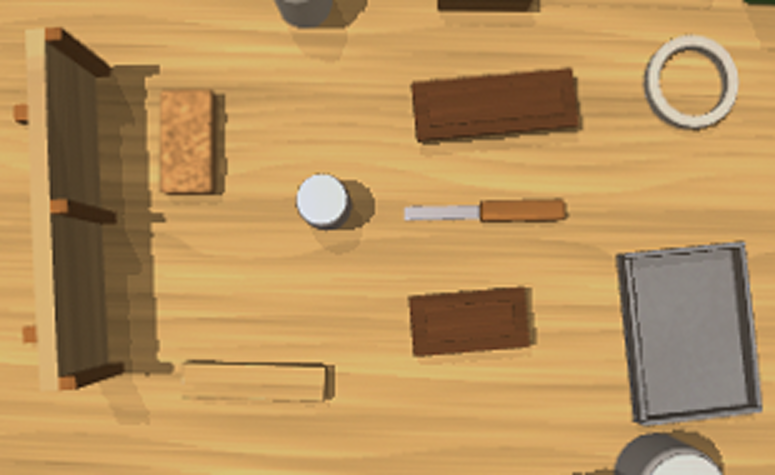

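Run:
```python
from h import *
def w(u,v,z): return at('top',((u+.5)/2.5+95-.5,(v+.5)/2.5+105-.5),z)
S={'face':(.17,[(46,28),(59,389)]),'mid':(.17,[(51,206),(68,207)]),'cork':(.034,[(160,90),(213,90),(213,193),(161,192)]),
'long':(.04,[(413,83),(573,69),(580,126),(417,142)]),'short':(.04,[(409,296),(528,288),(533,345),(414,356)]),
'tray':(.04,[(617,255),(744,242),(761,410),(635,424)]),'tin':(.085,[(322,199)]),'chisel':(.015,[(404,212),(567,208)]),'offcut':(.028,[(183,362),(327,363),(325,402),(183,400)]),'bottle':(.0,[(305,0)])}
for k,(z,ps) in S.items():
    P=np.array([w(u,v,z)[:2] for u,v in ps]); print(k,P.round(4).tolist(),'c',P.mean(0).round(4))
    if len(P)==4:
        d=np.linalg.norm(np.roll(P,-1,0)-P,axis=1);e=P[1]-P[0]+P[2]-P[3];print('  sides',d.round(4),'ang deg',np.degrees(np.arctan2(e[1],e[0])).round(1))
```

```text
face [[0.6906, 0.3263], [0.3575, 0.2977]] c [0.5241 0.312 ]
mid [[0.5242, 0.312], [0.5237, 0.2959]] c [0.524  0.3039]
cork [[0.6593, 0.2471], [0.6604, 0.1906], [0.5516, 0.1862], [0.5513, 0.2411]] c [0.6056 0.2163]
  sides [0.0565 0.1088 0.055  0.1082] ang deg -89.3
long [[0.6715, -0.0192], [0.6914, -0.1863], [0.6314, -0.1943], [0.6097, -0.0249]] c [ 0.651  -0.1062]
  sides [0.1683 0.0606 0.1708 0.0621] ang deg -82.9
short [[0.4504, -0.0207], [0.4618, -0.1429], [0.4034, -0.1494], [0.3891, -0.0275]] c [ 0.4262 -0.0851]
  sides [0.1227 0.0587 0.1227 0.0616] ang deg -84.0
tray [[0.4981, -0.2348], [0.515, -0.3696], [0.3404, -0.3908], [0.3243, -0.2572]] c [ 0.4194 -0.3131]
  sides [0.1358 0.1759 0.1345 0.1752] ang deg -83.0
tin [[0.5441, 0.0685]] c [0.5441 0.0685]
chisel [[0.5384, -0.0136], [0.5474, -0.1862]] c [ 0.5429 -0.0999]
offcut [[0.3746, 0.2126], [0.3785, 0.0622], [0.3381, 0.0631], [0.3351, 0.2114]] c [0.3566 0.1373]
  sides [0.1505 0.0404 0.1484 0.0396] ang deg -88.7
bottle [[0.7689, 0.1002]] c [0.7689 0.1002]
```

```bash
cat >> h.py <<'E'
from scipy.linalg import logm,expm
def pose():
    s=get_state(); T=np.eye(4); T[:3,:3]=R.from_quat(s['tcp_rot']).as_matrix(); T[:3,3]=s['eef_pos']; return T
def down(yaw,a=0.):
    """tool x at angle yaw (deg, world); tool down, then tilted by a deg about tool-fixed closing axis y... """
    c,s=np.cos(np.radians(yaw)),np.sin(np.radians(yaw))
    M=np.array([[c,s,0],[s,-c,0],[0,0,-1.]]); return M@R.from_euler('y',a,degrees=True).as_matrix()
def tgt(p,M): 
    T=np.eye(4);T[:3,:3]=M;T[:3,3]=p;return T
def plan(T0,T1,n=None,lin=False):
    D=np.linalg.inv(T0)@T1
    ang=np.linalg.norm(R.from_matrix(D[:3,:3]).as_rotvec()); k=max(np.linalg.norm(D[:3,3])*1.05/.0417,np.degrees(ang)/7.16)
    n=n or int(np.ceil(k))
    S=expm(np.real(logm(D))/n); sh=S[:3,3].round(4); tu=R.from_matrix(S[:3,:3]).as_rotvec().round(4)
    Q=T0.copy(); St=tgt(sh,R.from_rotvec(tu).as_matrix()); path=[]
    for i in range(n): Q=Q@St; path.append(Q[:3,3].copy())
    P=np.array(path); print('rows',n,'min',round(k,1),'shift',sh.tolist(),'|%.4f|'%np.linalg.norm(sh),'turn',tu.tolist(),'end',Q[:3,3].round(4)); print('  path',P[::max(1,n//4)].round(3).tolist())
    return Q
E
python3 - <<'E'
from h import *
T=pose(); Q=plan(T,tgt([.606,.216,.13],down(2.7)),23); Q=plan(Q,tgt([.606,.216,.001],down(2.7)),5)
E
```

```text
rows 23 min 22.3 shift [0.0224, -0.0314, 0.0044] |0.0388| turn [-0.0001, 0.0, 0.0175] end [0.6056 0.2168 0.1296]
  path [[0.3, -0.569, 0.226], [0.342, -0.381, 0.204], [0.401, -0.197, 0.182], [0.476, -0.02, 0.16], [0.566, 0.151, 0.138]]
rows 5 min 3.2 shift [0.0001, 0.0002, 0.0257] |0.0257| turn [0.0, 0.0, 0.0] end [0.6062 0.2158 0.0011]
  path [[0.606, 0.217, 0.104], [0.606, 0.216, 0.078], [0.606, 0.216, 0.053], [0.606, 0.216, 0.027], [0.606, 0.216, 0.001]]
```

Request:
move_arm --moves '[[1,[0.0224,-0.0314,0.0044],[0,0,0.0175]],[1,[0.0224,-0.0314,0.0044],[0,0,0.0175]],[1,[0.0224,-0.0314,0.0044],[0,0,0.0175]],[1,[0.0224,-0.0314,0.0044],[0,0,0.0175]],[1,[0.0224,-0.0314,0.0044],[0,0,0.0175]],[1,[0.0224,-0.0314,0.0044],[0,0,0.0175]],[1,[0.0224,-0.0314,0.0044],[0,0,0.0175]],[1,[0.0224,-0.0314,0.0044],[0,0,0.0175]],[1,[0.0224,-0.0314,0.0044],[0,0,0.0175]],[1,[0.0224,-0.0314,0.0044],[0,0,0.0175]]]' --grip_force 60

```text
time: 0.93
eef_pos: [0.3881, -0.2324, 0.1868]
tcp_rot: [0.991, 0.136, -0.0, -0.0]
contact_force: [0.8, -0.5, 0.1]
opening: 1.003
finger_force: 0.0
```

Request:
move_arm --moves '[[1,[0.0224,-0.0314,0.0044],[0,0,0.0175]],[1,[0.0224,-0.0314,0.0044],[0,0,0.0175]],[1,[0.0224,-0.0314,0.0044],[0,0,0.0175]],[1,[0.0224,-0.0314,0.0044],[0,0,0.0175]],[1,[0.0224,-0.0314,0.0044],[0,0,0.0175]],[1,[0.0224,-0.0314,0.0044],[0,0,0.0175]],[1,[0.0224,-0.0314,0.0044],[0,0,0.0175]],[1,[0.0224,-0.0314,0.0044],[0,0,0.0175]],[1,[0.0224,-0.0314,0.0044],[0,0,0.0175]],[1,[0.0224,-0.0314,0.0044],[0,0,0.0175]]]'

```text
time: 1.77
eef_pos: [0.5467, 0.1188, 0.1426]
tcp_rot: [0.999, 0.05, -0.0, 0.0]
contact_force: [1.1, -0.9, 0.3]
opening: 1.001
finger_force: 0.0
```

Request:
move_arm --moves '[[1,[0.0224,-0.0314,0.0044],[0,0,0.0175]],[1,[0.0224,-0.0314,0.0044],[0,0,0.0175]],[1,[0.0224,-0.0314,0.0044],[0,0,0.0175]],[1,[0,0,0],[0,0,0]],[1,[0,0,0],[0,0,0]],[1,[0,0,0],[0,0,0]],[1,[0,0,0],[0,0,0]],[1,[0,0,0],[0,0,0]],[1,[0,0,0],[0,0,0]],[1,[0,0,0],[0,0,0]]]'

```text
time: 2.6
eef_pos: [0.6058, 0.2153, 0.1307]
tcp_rot: [1.0, 0.023, 0.0, -0.0]
contact_force: [-0.1, -0.6, 0.6]
opening: 0.996
finger_force: 0.0
```

Run:
```python
from h import *
T=pose(); s=get_state(); print(T.round(4).tolist(),s['qpos'].round(4).tolist(),s['time'])
Q=plan(T,tgt([.606,.216,.001],down(2.7)),5)
snap('wrist','w1.png',None,(640,480))
```

```text
[[0.9989, 0.0461, 0.0007, 0.6058], [0.0461, -0.9989, 0.0001, 0.2153], [0.0007, -0.0, -1.0, 0.1307], [0.0, 0.0, 0.0, 1.0]] [0.1838, 0.3121, 1.7371, -0.0001, 1.0916, 1.7085] 2.6
rows 5 min 3.3 shift [0.0, -0.0001, 0.0259] |0.0259| turn [-0.0, -0.0001, -0.0002] end [0.6058 0.2158 0.0012]
  path [[0.606, 0.215, 0.105], [0.606, 0.215, 0.079], [0.606, 0.216, 0.053], [0.606, 0.216, 0.027], [0.606, 0.216, 0.001]]
```

View pics/w1.png

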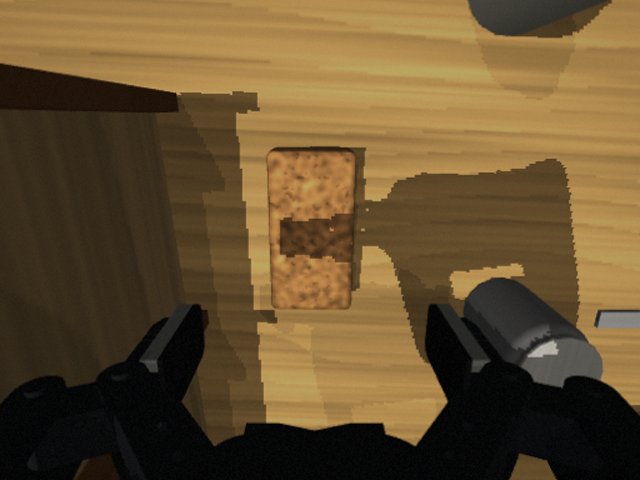

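The wrist picture shows the cork centred between the fingers (at px 313,228, with fingers at about 175 and 455) and the grasp clear of the panel and tin. I'll descend and grip.

Request:
move_arm --moves '[[1,[0,0,0.0259],[0,0,0]],[1,[0,0,0.0259],[0,0,0]],[1,[0,0,0.0259],[0,0,0]],[1,[0,0,0.0259],[0,0,0]],[1,[0,0,0.0259],[0,0,0]],[1,[0,0,0],[0,0,0]],[0.4,[0,0,0],[0,0,0]],[0.4,[0,0,0],[0,0,0]],[0.4,[0,0,0],[0,0,0]],[0.4,[0,0,0],[0,0,0]]]' --grip_force 60

```text
time: 3.48
eef_pos: [0.6079, 0.2165, 0.0035]
tcp_rot: [1.0, 0.024, 0.002, -0.0]
contact_force: [0.2, 0.1, -0.9]
opening: 0.645
finger_force: 66.2
```

Run:
```python
from h import *
s=get_state(); print(s['opening'],s['finger_force'],s['eef_pos'],s['contact_force'])
print('paint',at('top',(368,303),.12))
T=pose(); U=T.copy(); U[2,3]=.12; Q=plan(T,U,3)
Y=tgt([.4194,-.3131,.12],down(7.2)); Q=plan(Q,Y,16)
Y[2,3]=.010; plan(Q,Y,5)
```

```text
0.6446930853091967 66.17521405220032 [0.60787842 0.21650709 0.00353109] [ 0.23325114  0.05705904 -0.94991323]
paint [ 0.26679897 -0.28632459  0.12      ]
rows 3 min 2.9 shift [0.0002, -0.0, -0.0388] |0.0388| turn [-0.0, -0.0, 0.0] end [0.6079 0.2164 0.1199]
  path [[0.608, 0.216, 0.042], [0.608, 0.216, 0.081], [0.608, 0.216, 0.12]]
rows 16 min 14.2 shift [-0.0145, 0.032, -0.0001] |0.0351| turn [-0.0, -0.0003, -0.0049] end [ 0.4198 -0.3131  0.1206]
  path [[0.595, 0.184, 0.12], [0.545, 0.053, 0.12], [0.497, -0.08, 0.12], [0.452, -0.213, 0.12]]
rows 5 min 2.8 shift [-0.0001, -0.0, 0.0221] |0.0221| turn [-0.0001, -0.0, 0.0] end [ 0.4193 -0.3131  0.0101]
  path [[0.42, -0.313, 0.099], [0.42, -0.313, 0.076], [0.419, -0.313, 0.054], [0.419, -0.313, 0.032], [0.419, -0.313, 0.01]]
```

Request:
move_arm --moves '[[0.4,[0,0,-0.0388],[0,0,0]],[0.4,[0,0,-0.0388],[0,0,0]],[0.4,[0,0,-0.0388],[0,0,0]],[0.4,[-0.0145,0.032,0],[0,0,-0.005]],[0.4,[-0.0145,0.032,0],[0,0,-0.005]],[0.4,[-0.0145,0.032,0],[0,0,-0.005]],[0.4,[-0.0145,0.032,0],[0,0,-0.005]],[0.4,[-0.0145,0.032,0],[0,0,-0.005]],[0.4,[-0.0145,0.032,0],[0,0,-0.005]],[0.4,[-0.0145,0.032,0],[0,0,-0.005]]]'

```text
time: 4.32
eef_pos: [0.5179, -0.0151, 0.1182]
tcp_rot: [0.999, 0.042, 0.001, 0.0]
contact_force: [-0.5, -0.1, -2.3]
opening: 0.644
finger_force: 66.3
```

Request:
move_arm --moves '[[0.4,[-0.0145,0.032,0],[0,0,-0.005]],[0.4,[-0.0145,0.032,0],[0,0,-0.005]],[0.4,[-0.0145,0.032,0],[0,0,-0.005]],[0.4,[-0.0145,0.032,0],[0,0,-0.005]],[0.4,[-0.0145,0.032,0],[0,0,-0.005]],[0.4,[-0.0145,0.032,0],[0,0,-0.005]],[0.4,[-0.0145,0.032,0],[0,0,-0.005]],[0.4,[-0.0145,0.032,0],[0,0,-0.005]],[0.4,[-0.0145,0.032,0],[0,0,-0.005]],[0.4,[0,0,0],[0,0,0]]]'

```text
time: 5.15
eef_pos: [0.4171, -0.3195, 0.1191]
tcp_rot: [0.998, 0.061, 0.001, 0.003]
contact_force: [0.1, -0.4, -0.9]
opening: 0.642
finger_force: 66.3
```

Run:
```python
from h import *
s=get_state(); print(s['opening'],s['finger_force'],s['eef_pos'],s['qpos'].round(4).tolist())
Y=tgt([.4194,-.3131,.010],down(7.2)); plan(pose(),Y,5)
```

```text
0.642359337188707 66.26046180725098 [ 0.41708963 -0.31946392  0.11908829] [-0.8458, 0.0786, 2.0354, -0.0025, 1.0217, 0.6038]
rows 5 min 2.8 shift [0.0006, -0.0013, 0.0218] |0.0218| turn [0.0012, -0.0003, -0.0006] end [ 0.4194 -0.313   0.0101]
  path [[0.418, -0.318, 0.097], [0.418, -0.317, 0.075], [0.419, -0.316, 0.054], [0.419, -0.314, 0.032], [0.419, -0.313, 0.01]]
```

Request:
move_arm --moves '[[0.4,[0,0,0.0215],[0,0,0]],[0.4,[0,0,0.0215],[0,0,0]],[0.4,[0,0,0.0215],[0,0,0]],[0.4,[0,0,0.0215],[0,0,0]],[0.4,[0,0,0.0215],[0,0,0]],[0.4,[0,0,0],[0,0,0]],[0.4,[0,0,0],[0,0,0]],[0.8,[0,0,0],[0,0,0]],[0.8,[0,0,0],[0,0,0]],[0.8,[0,0,0],[0,0,0]]]'

```text
time: 5.98
eef_pos: [0.4186, -0.3139, 0.0105]
tcp_rot: [0.998, 0.064, 0.001, 0.001]
contact_force: [0.6, -0.0, 1.1]
opening: 0.796
finger_force: 0.0
```

Run:
```python
from h import *
s=get_state(); print(s['opening'],s['finger_force'],s['eef_pos'],s['contact_force'],s['qpos'].round(4).tolist())
# kinematics fit: pointing down, q4=0: r = a + L1 sin q2 + Lx sin(q2+q3)+e cos(..)
D=[([.2872,1.5782],[np.hypot(.2933,.6072),.2299]),([.3121,1.7371],[np.hypot(.6058,.2153),.1307]),([.0786,2.0354],[np.hypot(.41709,.31946),.11909]),
 (s['qpos'][1:3],[np.hypot(*s['eef_pos'][:2]),s['eef_pos'][2]])]
A=[];b=[]
for (q2,q3),(r,z) in D:
    p=q2+q3
    A+= [[1,0,np.sin(q2),np.sin(p),np.cos(p)],[0,1,np.cos(q2),np.cos(p),-np.sin(p)]]; b+=[r,z]
x,res,rk,sv=np.linalg.lstsq(np.array(A),np.array(b),rcond=None); print(x.round(4),rk,sv.round(3),(np.array(A)@x-b).round(4))
```

```text
0.7958520074230307 0.0 [ 0.41860861 -0.31390922  0.0105467 ] [ 0.64450515 -0.01181062  1.09923592] [-0.8375, 0.2554, 2.0748, 0.0, 0.8096, 0.6058]
[ 0.0122 -0.004   0.4314  0.569   0.0153] 5 [3.449 2.819 0.303 0.234 0.112] [ 0.0001 -0.0001 -0.0002  0.0003 -0.0001 -0.0003  0.0001  0.    ]
```

Run:
```python
from h import *
print('mallet',at('top',(422/1.5625,170/1.5625),.05),at('top',(596/1.5625,162/1.5625),.02))
M=down(97.1,-25); print(M[:,2])
G=np.array([.651,-.106,.032])+.027*M[:,2]; A=G-.09*M[:,2]+[0,0,.04]
T=pose(); U=T.copy();U[2,3]=.11; Q=plan(T,U,3); Q=plan(Q,tgt(A,M),17); plan(Q,tgt(G,M),4); print(G,A)
```

```text
mallet [ 0.74709727 -0.04364431  0.05      ] [ 0.78098459 -0.34754546  0.02      ]
[ 0.05223624 -0.4193776  -0.90630779]
rows 3 min 2.5 shift [0.0, 0.0001, -0.0332] |0.0332| turn [0.0, 0.0, 0.0] end [ 0.4185 -0.3141  0.1101]
  path [[0.419, -0.314, 0.044], [0.419, -0.314, 0.077], [0.419, -0.314, 0.11]]
rows 17 min 12.9 shift [0.0208, 0.0016, -0.0054] |0.0215| turn [-0.02, -0.0201, -0.0906] end [ 0.6476 -0.0802  0.1296]
  path [[0.439, -0.313, 0.116], [0.52, -0.289, 0.133], [0.587, -0.237, 0.141], [0.632, -0.164, 0.14], [0.648, -0.08, 0.13]]
rows 4 min 3.2 shift [0.0044, 0.0, 0.0316] |0.0319| turn [0.0002, 0.0, -0.0001] end [ 0.6523 -0.1174  0.0076]
  path [[0.649, -0.089, 0.099], [0.65, -0.099, 0.069], [0.651, -0.108, 0.038], [0.652, -0.117, 0.008]]
[ 0.65241038 -0.1173232   0.00752969] [ 0.64770912 -0.07957921  0.12909739]
```

Request:
move_arm --moves '[[0.8,[0,0,-0.0332],[0,0,0]],[0.8,[0,0,-0.0332],[0,0,0]],[0.8,[0,0,-0.0332],[0,0,0]],[1,[0.0208,0.0016,-0.0054],[-0.02,-0.02,-0.0906]],[1,[0.0208,0.0016,-0.0054],[-0.02,-0.02,-0.0906]],[1,[0.0208,0.0016,-0.0054],[-0.02,-0.02,-0.0906]],[1,[0.0208,0.0016,-0.0054],[-0.02,-0.02,-0.0906]],[1,[0.0208,0.0016,-0.0054],[-0.02,-0.02,-0.0906]],[1,[0.0208,0.0016,-0.0054],[-0.02,-0.02,-0.0906]],[1,[0.0208,0.0016,-0.0054],[-0.02,-0.02,-0.0906]]]'

```text
time: 6.82
eef_pos: [0.5569, -0.2655, 0.1383]
tcp_rot: [0.923, 0.373, -0.064, 0.074]
contact_force: [-0.6, -0.1, 0.9]
opening: 1.001
finger_force: 0.0
```

Request:
move_arm --moves '[[1,[0.0208,0.0016,-0.0054],[-0.02,-0.02,-0.0906]],[1,[0.0208,0.0016,-0.0054],[-0.02,-0.02,-0.0906]],[1,[0.0208,0.0016,-0.0054],[-0.02,-0.02,-0.0906]],[1,[0.0208,0.0016,-0.0054],[-0.02,-0.02,-0.0906]],[1,[0.0208,0.0016,-0.0054],[-0.02,-0.02,-0.0906]],[1,[0.0208,0.0016,-0.0054],[-0.02,-0.02,-0.0906]],[1,[0.0208,0.0016,-0.0054],[-0.02,-0.02,-0.0906]],[1,[0.0208,0.0016,-0.0054],[-0.02,-0.02,-0.0906]],[1,[0.0208,0.0016,-0.0054],[-0.02,-0.02,-0.0906]],[1,[0.0208,0.0016,-0.0054],[-0.02,-0.02,-0.0906]]]'

```text
time: 7.65
eef_pos: [0.648, -0.0786, 0.1297]
tcp_rot: [0.645, 0.733, -0.142, 0.163]
contact_force: [0.1, 0.5, 0.7]
opening: 1.002
finger_force: 0.0
```

Request:
move_arm --moves '[[1,[0,0,0],[0,0,0]],[1,[0,0,0],[0,0,0]],[1,[0,0,0],[0,0,0]],[1,[0,0,0],[0,0,0]],[1,[0,0,0],[0,0,0]],[1,[0,0,0],[0,0,0]],[1,[0,0,0],[0,0,0]],[1,[0,0,0],[0,0,0]],[1,[0,0,0],[0,0,0]],[1,[0,0,0],[0,0,0]]]'

```text
time: 8.48
eef_pos: [0.6473, -0.0799, 0.1288]
tcp_rot: [0.647, 0.732, -0.142, 0.161]
contact_force: [-0.1, 1.1, -0.1]
opening: 1.0
finger_force: 0.0
```

```bash
cat > kin.py <<'E'
import numpy as np
from scipy.spatial.transform import Rotation as R
from scipy.optimize import least_squares
def fkR(q): return R.from_euler('ZYZYZ',[q[0],q[1]+q[2],q[3],q[4],q[5]+np.pi/2]) if 0 else R.from_euler('Z',q[0])*R.from_euler('Y',q[1]+q[2])*R.from_euler('Z',q[3])*R.from_euler('Y',q[4])*R.from_euler('Z',q[5]+np.pi/2)
def fk(q,k):
    a,h,L1,L2,e,Lt=k; p=q[1]+q[2]; Rm=fkR(q).as_matrix()
    r=a+L1*np.sin(q[1])+L2*np.sin(p)+e*np.cos(p); z=h+L1*np.cos(q[1])+L2*np.cos(p)-e*np.sin(p)
    return np.array([r*np.cos(q[0]),r*np.sin(q[0]),z])+Lt*Rm[:,2],Rm
LO=np.array([-2.77,-.9,.21,-1.53,.24,-2.84]);HI=np.array([2.77,2.22,2.48,4.67,2.81,2.84])
def ik(T,k,q0):
    f=lambda q:np.r_[(fk(q,k)[0]-T[:3,3])*5,R.from_matrix(fk(q,k)[1].T@T[:3,:3]).as_rotvec()]
    s=least_squares(f,np.clip(q0,LO+.01,HI-.01),bounds=(LO,HI)); return s.x,np.abs(s.fun).max()
E
python3 - <<'E'
from h import *; from kin import *
s=get_state(); q=s['qpos']; print(s['eef_pos'],s['tcp_rot'],q.round(4).tolist())
print(fkR(q).as_quat())
D=[([-1.271,.2872,1.5782,0,1.2786,-.15],[.2933,-.6072,.2299]),([.1838,.3121,1.7371,-.0001,1.0916,1.7085],[.6058,.2153,.1307]),([-.8375,.2554,2.0748,0,.8096,.6058],[.41861,-.31391,.01055]),(q,s['eef_pos'])]
f=lambda k:np.concatenate([fk(np.array(a),k)[0]-b for a,b in D]+[1e-2*(k-[0,.3,.45,.55,0,.3])])
r=least_squares(f,[0,.3,.45,.55,0,.3]); print(r.x.round(4),r.fun[:12].round(4))
M=down(97.1,-25);G=np.array([.651,-.106,.032])+.027*M[:,2]; A=G-.09*M[:,2]+[0,0,.04]
plan(pose(),tgt(G,M),4)
snap('wrist','w2.png',None,(640,480))
E
```

```text
[ 0.6472649  -0.07989102  0.12879526] [ 0.64669784  0.73176512 -0.14219849  0.16149709] [-0.1217, 0.3255, 1.7708, -0.5072, 0.9955, 0.0245]
[ 0.64669784  0.73176512 -0.14219849  0.16149709]
[-5.850e-02 -2.117e-01  6.566e-01  5.633e-01 -6.000e-04  1.880e-02] [-0.0964 -0.0297  0.0062  0.0268 -0.0977  0.0048 -0.073  -0.0697  0.0067
 -0.012  -0.0056 -0.0176]
rows 4 min 3.2 shift [0.0042, 0.0001, 0.0315] |0.0318| turn [0.0001, -0.0006, -0.0002] end [ 0.6524 -0.1174  0.0074]
  path [[0.649, -0.089, 0.098], [0.65, -0.099, 0.068], [0.651, -0.108, 0.038], [0.652, -0.117, 0.007]]
```

View pics/w2.png

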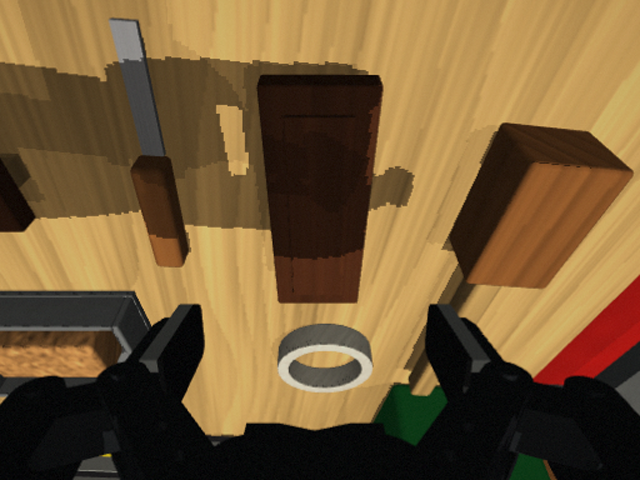

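The wrist view shows the board's centreline at px 318–320, square between the fingers (centre 315), with the mallet and chisel clear. The cork is visible in the tray. Descend and grip, and refit the kinematics with a lateral shoulder offset.

Request:
move_arm --moves '[[1,[0.0042,0,0.0315],[0,0,0]],[1,[0.0042,0,0.0315],[0,0,0]],[1,[0.0042,0,0.0315],[0,0,0]],[1,[0.0042,0,0.0315],[0,0,0]],[1,[0,0,0],[0,0,0]],[1,[0,0,0],[0,0,0]],[0.4,[0,0,0],[0,0,0]],[0.4,[0,0,0],[0,0,0]],[0.4,[0,0,0],[0,0,0]],[0.4,[0,0,0],[0,0,0]]]' --grip_force 70

```text
time: 9.37
eef_pos: [0.6544, -0.1168, 0.0109]
tcp_rot: [0.647, 0.732, -0.141, 0.164]
contact_force: [0.3, 3.2, 5.5]
opening: 0.712
finger_force: 77.2
```

```bash
python3 - <<'E'
s=open('kin.py').read()
s=s.replace("a,h,L1,L2,e,Lt=k","a,h,L1,L2,e,Lt,d=k").replace("[r*np.cos(q[0]),r*np.sin(q[0]),z]","[r*np.cos(q[0])-d*np.sin(q[0]),r*np.sin(q[0])+d*np.cos(q[0]),z]")
open('kin.py','w').write(s)
E
python3 - <<'E'
from h import *; from kin import *
s=get_state(); q=s['qpos']; print(s['eef_pos'],s['tcp_rot'],q.round(4).tolist(),s['contact_force'],s['opening'])
D=[([-1.271,.2872,1.5782,0,1.2786,-.15],[.2933,-.6072,.2299]),([.1838,.3121,1.7371,-.0001,1.0916,1.7085],[.6058,.2153,.1307]),([-.8375,.2554,2.0748,0,.8096,.6058],[.41861,-.31391,.01055]),([-0.1217, 0.3255, 1.7708, -0.5072, 0.9955, 0.0245],[ 0.6472649 , -0.07989102 , 0.12879526]),(q,s['eef_pos'])]
k0=np.array([0,.25,.43,.55,0,.25,.1])
f=lambda k:np.concatenate([fk(np.array(a),k)[0]-b for a,b in D]+[1e-3*(k-k0)])
r=least_squares(f,k0); k=r.x; print(k.round(4),r.fun[:15].round(4)); np.save('k.npy',k)
# grasp offset of board (origin back centre) in tool, assume as planned
B=np.eye(4); B[:3,:3]=down(97.1)@np.diag([-1.,1,-1]) # x along -(97.1)=-82.9, z up
B[:3,0]=[np.cos(np.radians(-82.9)),np.sin(np.radians(-82.9)),0];B[:3,2]=[0,0,1];B[:3,1]=np.cross(B[:3,2],B[:3,0]);B[:3,3]=[.651,-.106,.024]
X=np.linalg.inv(B)@pose(); np.save('Xlong.npy',X); print(X.round(4))
def boardpose(bay,L,tilt,dfoot,lift):
    p=np.array([.9963,.0855,0]); n=np.array([.0855,-.9963,0]); z=np.array([0,0,1.])
    t=np.radians(tilt); up=np.cos(t)*z-np.sin(t)*n; face=np.cos(t)*n+np.sin(t)*z
    T=np.eye(4);T[:3,0]=-up;T[:3,2]=face;T[:3,1]=np.cross(face,-up)
    T[:3,3]=np.r_[bay,0]+n*dfoot+lift*z+up*L/2; return T
near=np.array([.4433,.3051]);far=np.array([.6047,.3189])
for nm,bay,L in(('near',near,.17),('far',far,.12)):
  for df,l in((L/3+.004,.002),(L/3+.06,.03)):
    T=boardpose(bay,L,19.5,df,l)@X; qq,e=ik(T,k,[.1,.3,1.9,-1,1.2,0]); print(nm,T[:3,3].round(3),T[:3,2].round(3),qq.round(3),e)
E
```

```text
[ 0.65440019 -0.11678666  0.01087419] [ 0.64650583  0.73167542 -0.14063617  0.16402058] [-0.178, 0.5035, 1.7836, -0.5909, 0.8034, 0.1043] [0.28656121 3.20366136 5.46080188] 0.7121711138448994
[1.000e-04 2.404e-01 4.429e-01 5.724e-01 2.060e-02 2.494e-01 1.009e-01] [ 0.  0. -0.  0. -0.  0.  0.  0. -0.  0.  0.  0. -0. -0.  0.]
[[-9.067e-01 -9.000e-04  4.219e-01  1.110e-02]
 [ 1.800e-03  1.000e+00  6.100e-03  2.000e-03]
 [-4.219e-01  6.300e-03 -9.066e-01 -1.310e-02]
 [ 0.000e+00  0.000e+00  0.000e+00  1.000e+00]]
near [0.447 0.282 0.067] [-0.055  0.712 -0.7  ] [ 0.007  0.197  2.195  0.946  1.072 -0.689] 1.5773805633759022e-10
near [0.452 0.226 0.095] [-0.055  0.712 -0.7  ] [-0.114  0.129  2.203  0.863  1.175 -0.696] 3.7081465152193997e-10
far [0.608 0.304 0.044] [-0.055  0.712 -0.7  ] [ 0.041  0.524  1.797  0.932  1.094 -0.609] 1.5526468999382814e-12
far [0.613 0.248 0.072] [-0.055  0.712 -0.7  ] [-0.049  0.472  1.808  0.877  1.172 -0.619] 1.3240312294337791e-10
```

```bash
cat >> h.py <<'E'
from kin import *
def boardpose(bay,L,tilt,dfoot,lift):
    p=np.array([.9963,.0855,0]); n=np.array([.0855,-.9963,0]); z=np.array([0,0,1.])
    t=np.radians(tilt); up=np.cos(t)*z-np.sin(t)*n; face=np.cos(t)*n+np.sin(t)*z
    T=np.eye(4);T[:3,0]=-up;T[:3,2]=face;T[:3,1]=np.cross(face,-up)
    T[:3,3]=np.r_[bay,0]+n*dfoot+lift*z+up*L/2; return T
near=np.array([.4433,.3051]);far=np.array([.6047,.3189])
def check(T0,T1,n,X,L):
    Q1=plan(T0,T1,n); k=np.load('k.npy'); q=get_state()['qpos']; S=expm(np.real(logm(np.linalg.inv(T0)@T1))/n); Q=T0.copy(); q,_=ik(Q,k,q); mx=0
    C=np.array([[sx*L/2,sy*.031,sz,1] for sx in(-1,1) for sy in(-1,1) for sz in(0,.019)]).T; Xi=np.linalg.inv(X)
    for i in range(n):
        Q=Q@S; q2,e=ik(Q,k,q); mx=max(mx,np.abs(q2-q).max()); q=q2
        c=(Q@Xi@C)[:3]; j=c[2].argmin()
        if i%3==2 or i==n-1: print('   ',i+1,'low',c[:,j].round(3),'ymax',c[1].max().round(3),'e%.1g'%e)
    print('   maxdq/row',mx.round(3),'q',q.round(2)); return Q1
E
python3 - <<'E'
from h import *
X=np.load('Xlong.npy'); T=pose(); U=T.copy(); U[2,3]+=.16
Q=check(T,U,5,X,.17)
W=boardpose(near,.17,19.5,.17/3+.06,.10)@X
Q=check(Q,W,16,X,.17)
W2=boardpose(near,.17,19.5,.17/3+.004,.004)@X
check(Q,W2,5,X,.17)
E
```

```text
rows 5 min 4.0 shift [-0.0135, 0.0002, -0.029] |0.0320| turn [0.0, -0.0, -0.0] end [ 0.6544 -0.1168  0.1708]
  path [[0.654, -0.117, 0.043], [0.654, -0.117, 0.075], [0.654, -0.117, 0.107], [0.654, -0.117, 0.139], [0.654, -0.117, 0.171]]
    3 low [ 0.61  -0.025  0.12 ] ymax -0.018 e6e-16
    5 low [ 0.61  -0.025  0.184] ymax -0.018 e2e-09
   maxdq/row 0.05 q [-0.18  0.29  1.73 -0.49  1.03 -0.07]
rows 16 min 10.0 shift [0.0238, -0.0104, 0.0037] |0.0262| turn [-0.0003, 0.0769, 0.003] end [0.4518 0.2257 0.1647]
  path [[0.642, -0.098, 0.157], [0.59, -0.015, 0.12], [0.539, 0.075, 0.111], [0.488, 0.165, 0.131]]
    3 low [ 0.592 -0.136  0.131] ymax 0.035 e7e-15
    6 low [ 0.553 -0.068  0.094] ymax 0.09 e8e-15
    9 low [0.513 0.007 0.074] ymax 0.144 e1e-14
    12 low [0.474 0.085 0.073] ymax 0.193 e7e-15
    15 low [0.435 0.162 0.09 ] ymax 0.236 e2e-15
    16 low [0.422 0.186 0.1  ] ymax 0.248 e1e-15
   maxdq/row 0.087 q [-0.11 -0.    2.18  0.82  1.28 -0.57]
rows 5 min 2.8 shift [-0.0057, -0.0, 0.0214] |0.0221| turn [-0.0, -0.0001, -0.0001] end [0.4475 0.2819 0.0694]
  path [[0.451, 0.237, 0.146], [0.45, 0.248, 0.127], [0.449, 0.259, 0.107], [0.448, 0.271, 0.088], [0.448, 0.282, 0.069]]
    3 low [0.481 0.225 0.042] ymax 0.281 e2e-11
    5 low [0.418 0.242 0.004] ymax 0.304 e2e-10
   maxdq/row 0.043 q [ 0.01  0.19  2.19  0.94  1.07 -0.69]
```

Run:
```python
from h import *
X=np.load('Xlong.npy'); T=pose(); U=T.copy(); U[2,3]+=.22
Q=check(T,U,6,X,.17)
W=boardpose(near,.17,19.5,.17/3+.06,.12)@X
Q=check(Q,W,14,X,.17)
```

```text
rows 6 min 5.5 shift [-0.0155, 0.0002, -0.0332] |0.0366| turn [0.0, -0.0, -0.0] end [ 0.6543 -0.1171  0.2307]
  path [[0.654, -0.117, 0.048], [0.654, -0.117, 0.084], [0.654, -0.117, 0.121], [0.654, -0.117, 0.157], [0.654, -0.117, 0.194], [0.654, -0.117, 0.231]]
    3 low [ 0.61  -0.025  0.134] ymax -0.018 e2e-15
    6 low [ 0.61  -0.025  0.244] ymax -0.018 e3e-10
   maxdq/row 0.056 q [-0.18  0.23  1.69 -0.46  1.12 -0.12]
rows 14 min 10.1 shift [0.0269, -0.0119, 0.007] |0.0302| turn [-0.0004, 0.0879, 0.0034] end [0.4517 0.2264 0.1859]
  path [[0.64, -0.097, 0.213], [0.596, -0.03, 0.172], [0.552, 0.047, 0.151], [0.509, 0.126, 0.151], [0.466, 0.202, 0.174]]
    3 low [ 0.587 -0.132  0.177] ymax 0.039 e4e-14
    6 low [ 0.542 -0.053  0.129] ymax 0.099 e6e-14
    9 low [0.497 0.035 0.105] ymax 0.16 e7e-14
    12 low [0.452 0.127 0.106] ymax 0.216 e3e-14
    14 low [0.422 0.186 0.12 ] ymax 0.248 e2e-14
   maxdq/row 0.094 q [-0.11 -0.04  2.17  0.81  1.31 -0.54]
```

Request:
move_arm --moves '[[0.4,[-0.0155,0.0002,-0.0332],[0,0,0]],[0.4,[-0.0155,0.0002,-0.0332],[0,0,0]],[0.4,[-0.0155,0.0002,-0.0332],[0,0,0]],[0.4,[-0.0155,0.0002,-0.0332],[0,0,0]],[0.4,[-0.0155,0.0002,-0.0332],[0,0,0]],[0.4,[-0.0155,0.0002,-0.0332],[0,0,0]],[0.4,[0.0269,-0.0119,0.007],[-0.0004,0.0879,0.0034]],[0.4,[0.0269,-0.0119,0.007],[-0.0004,0.0879,0.0034]],[0.4,[0.0269,-0.0119,0.007],[-0.0004,0.0879,0.0034]],[0.4,[0.0269,-0.0119,0.007],[-0.0004,0.0879,0.0034]]]'

```text
time: 10.2
eef_pos: [0.5938, -0.0288, 0.1687]
tcp_rot: [0.666, 0.745, -0.024, 0.031]
contact_force: [-0.8, -0.6, -1.2]
opening: 0.713
finger_force: 77.0
```

Request:
move_arm --moves '[[0.4,[0.0269,-0.0119,0.007],[-0.0004,0.0879,0.0034]],[0.4,[0.0269,-0.0119,0.007],[-0.0004,0.0879,0.0034]],[0.4,[0.0269,-0.0119,0.007],[-0.0004,0.0879,0.0034]],[0.4,[0.0269,-0.0119,0.007],[-0.0004,0.0879,0.0034]],[0.4,[0.0269,-0.0119,0.007],[-0.0004,0.0879,0.0034]],[0.4,[0.0269,-0.0119,0.007],[-0.0004,0.0879,0.0034]],[0.4,[0.0269,-0.0119,0.007],[-0.0004,0.0879,0.0034]],[0.4,[0.0269,-0.0119,0.007],[-0.0004,0.0879,0.0034]],[0.4,[0.0269,-0.0119,0.007],[-0.0004,0.0879,0.0034]],[0.4,[0.0269,-0.0119,0.007],[-0.0004,0.0879,0.0034]]]'

```text
time: 11.03
eef_pos: [0.4495, 0.2271, 0.1845]
tcp_rot: [0.625, 0.676, 0.264, -0.287]
contact_force: [0.3, 0.3, -1.2]
opening: 0.718
finger_force: 77.0
```

Request:
move_arm --moves '[[0.4,[0,0,0],[0,0,0]],[0.4,[0,0,0],[0,0,0]],[0.4,[0,0,0],[0,0,0]],[0.4,[0,0,0],[0,0,0]],[0.4,[0,0,0],[0,0,0]],[0.4,[0,0,0],[0,0,0]],[0.4,[0,0,0],[0,0,0]],[0.4,[0,0,0],[0,0,0]],[0.4,[0,0,0],[0,0,0]],[0.4,[0,0,0],[0,0,0]]]'

```text
time: 11.87
eef_pos: [0.4508, 0.226, 0.1839]
tcp_rot: [0.626, 0.677, 0.263, -0.286]
contact_force: [0.0, 0.2, -2.1]
opening: 0.712
finger_force: 77.0
```

Run:
```python
from h import *
s=get_state(); print(s['eef_pos'],s['contact_force'],s['opening'])
X=np.load('Xlong.npy'); T=pose()
W2=boardpose(near,.17,19.5,.17/3+.005,.006)@X; print('targ',W2[:3,3])
check(T,W2,7,X,.17)
im=read_camera('top')[:,:,::-1]; cv2.imwrite('pics/raw_t2.png',im); a=cv2.resize(im[100:290,90:290],(400,380),interpolation=cv2.INTER_CUBIC)
b=cv2.resize(read_camera('wrist')[:,:,::-1],(400,300)); c=np.zeros((380,800,3),np.uint8); c[:,:400]=a; c[:300,400:]=b; cv2.imwrite('pics/t2.png',c)
```

```text
[0.45075101 0.22599516 0.1839316 ] [ 0.04761959  0.15288475 -2.13664712] 0.7120986916510306
targ [0.44743949 0.28073215 0.0712569 ]
rows 7 min 3.2 shift [-0.006, 0.0001, 0.0169] |0.0179| turn [-0.0004, -0.0003, -0.0007] end [0.4471 0.281  0.0712]
  path [[0.45, 0.234, 0.168], [0.45, 0.242, 0.152], [0.449, 0.25, 0.136], [0.449, 0.257, 0.12], [0.448, 0.265, 0.103], [0.448, 0.273, 0.087], [0.447, 0.281, 0.071]]
    3 low [0.481 0.215 0.07 ] ymax 0.271 e6e-12
    6 low [0.48  0.239 0.022] ymax 0.295 e2e-11
    7 low [0.418 0.241 0.006] ymax 0.303 e3e-11
   maxdq/row 0.036 q [ 0.01  0.19  2.2   0.94  1.08 -0.68]
```

View pics/t2.png

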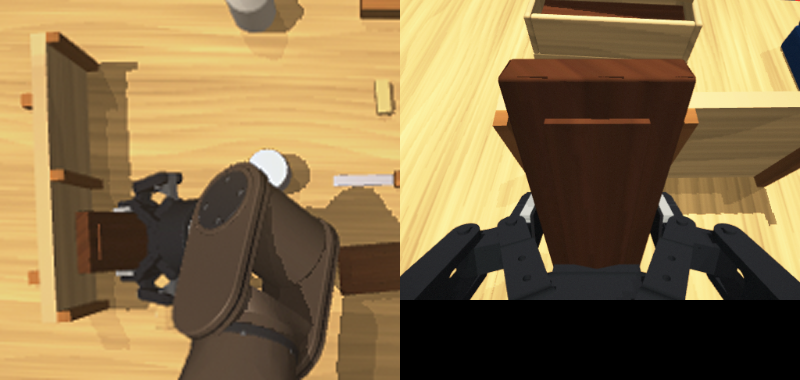

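The board hangs upright in front of the near bay, square and centred between the battens (top view, px 110,240). I'll lower it.

Request:
move_arm --moves '[[0.4,[-0.006,0,0.0169],[0,0,-0.0007]],[0.4,[-0.006,0,0.0169],[0,0,-0.0007]],[0.4,[-0.006,0,0.0169],[0,0,-0.0007]],[0.4,[-0.006,0,0.0169],[0,0,-0.0007]],[0.4,[-0.006,0,0.0169],[0,0,-0.0007]],[0.4,[-0.006,0,0.0169],[0,0,-0.0007]],[0.4,[-0.006,0,0.0169],[0,0,-0.0007]],[0.4,[0,0,0],[0,0,0]],[0.4,[0,0,0],[0,0,0]],[0.4,[0,0,0],[0,0,0]]]'

```text
time: 12.8
eef_pos: [0.4469, 0.2811, 0.0721]
tcp_rot: [0.624, 0.678, 0.264, -0.285]
contact_force: [0.6, 0.2, -1.3]
opening: 0.709
finger_force: 76.9
```

Run:
```python
from h import *
s=get_state(); print(s['eef_pos'],s['contact_force'],s['wrist_torque'],s['opening'])
X=np.load('Xlong.npy'); T=pose(); B=T@np.linalg.inv(X); print('low',(B@np.array([.085,0,0,1]))[:3],'top',(B@np.array([-.085,0,0,1]))[:3])
D=np.eye(3); print('down 1mm in tool',T[:3,:3].T@[0,0,-.001], 'to panel 1mm',T[:3,:3].T@[-.0000855,.000996,0])
c=lambda n,b:cv2.resize(read_camera(n)[:,:,::-1][b[1]:b[3],b[0]:b[2]],(400,400),interpolation=cv2.INTER_CUBIC)
cv2.imwrite('pics/t3.png',np.hstack([c('side',(130,210,330,410-30)),c('wrist',(56,0,456,384))]))
```

```text
[0.44687631 0.2810583  0.07210471] [ 0.62118665  0.16110007 -1.34029676] [-0.51313861 -0.02697124 -0.01739402] 0.7093413009728889
low [0.44804822 0.24413478 0.00676434] top [0.4431736  0.30030517 0.1671424 ]
down 1mm in tool [-7.15426615e-04 -2.53667261e-06  6.98683278e-04] to panel 1mm [ 6.98452166e-04 -3.53422264e-06  7.15177133e-04]
```

View pics/t3.png

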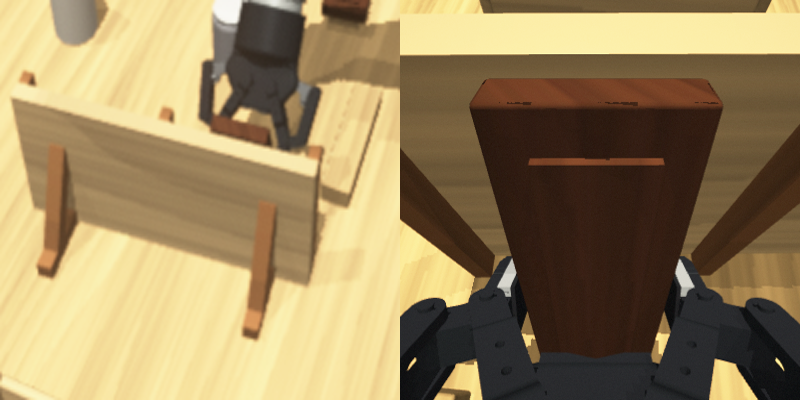

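The wrist view shows the board square to the panel and centred between the battens, with its top just short of the sheet. I'll lower it gently to contact.

Request:
move_arm --moves '[[0.4,[-0.0007,0,0.0007],[0,0,0]],[0.4,[-0.0007,0,0.0007],[0,0,0]],[0.4,[-0.0007,0,0.0007],[0,0,0]],[0.4,[-0.0007,0,0.0007],[0,0,0]],[0.4,[-0.0007,0,0.0007],[0,0,0]],[0.4,[-0.0007,0,0.0007],[0,0,0]],[0.4,[0,0,0],[0,0,0]],[0.4,[0,0,0],[0,0,0]],[0.4,[0,0,0],[0,0,0]],[0.4,[0,0,0],[0,0,0]]]'

```text
time: 13.73
eef_pos: [0.4462, 0.2812, 0.0654]
tcp_rot: [0.624, 0.678, 0.263, -0.285]
contact_force: [-0.5, -0.0, -0.5]
opening: 0.714
finger_force: 77.2
```

Request:
move_arm --moves '[[0.4,[-0.0007,0,0.0007],[0,0,0]],[0.4,[-0.0007,0,0.0007],[0,0,0]],[0.4,[0,0,0],[0,0,0]],[0.4,[0,0,0],[0,0,0]],[0.4,[0,0,0],[0,0,0]],[0.4,[0,0,0],[0,0,0]],[0.4,[0,0,0],[0,0,0]],[0.4,[0,0,0],[0,0,0]],[0.4,[0,0,0],[0,0,0]],[0.4,[0,0,0],[0,0,0]]]'

```text
time: 14.57
eef_pos: [0.4463, 0.2818, 0.0651]
tcp_rot: [0.623, 0.678, 0.264, -0.287]
contact_force: [-3.4, -3.2, 9.5]
opening: 0.719
finger_force: 78.2
```

Request:
move_arm --moves '[[0.4,[0.0005,0,-0.0005],[0,0,0]],[0.4,[0,0,0],[0,0,0]],[0.78,[0,0,0],[0,0,0]],[0.85,[0,0,0],[0,0,0]],[1,[0,0,0],[0,0,0]],[1,[0,0,0],[0,0,0]],[1,[0,0,0],[0,0,0]],[1,[0,0,-0.005],[0,0,0]],[1,[0,0,-0.01],[0,0,0]],[1,[0,0,-0.02],[0,0,0]]]'

```text
time: 15.4
eef_pos: [0.4468, 0.2562, 0.0879]
tcp_rot: [0.624, 0.678, 0.262, -0.286]
contact_force: [0.4, 0.2, 0.8]
opening: 1.005
finger_force: 0.0
```

Run:
```python
from h import *
s=get_state(); print(s['eef_pos'],s['contact_force'],s['opening'])
T=pose(); Q=plan(T,T@tgt([0,0,-.12],np.eye(3)),4)
# short: grasp 0 mm from centre
M=down(96,-25); G=np.array([.4262,-.0851,.032])+.027*M[:,2]; A=G-.09*M[:,2]+[0,0,.05]
k=np.load('k.npy'); print(ik(tgt(G,M),k,[-.2,.2,2.0,-.6,.8,.1]),ik(tgt(A,M),k,[-.2,.2,2.0,-.6,.8,.1]))
check(Q,tgt(A,M),14,np.eye(4),.01)
c=lambda n,b:cv2.resize(read_camera(n)[:,:,::-1][b[1]:b[3],b[0]:b[2]],(400,400),interpolation=cv2.INTER_CUBIC)
cv2.imwrite('pics/t4.png',np.hstack([c('side',(130,210,330,410-30)),c('wrist',(56,0,456,384))]))
```

```text
[0.4467661  0.25624605 0.08788036] [0.38208077 0.22366865 0.83767383] 1.0051495715188639
rows 4 min 3.0 shift [0.0, 0.0, -0.03] |0.0300| turn [0.0, 0.0, 0.0] end [0.4541 0.1707 0.1717]
  path [[0.449, 0.235, 0.109], [0.45, 0.213, 0.13], [0.452, 0.192, 0.151], [0.454, 0.171, 0.172]]
(array([-0.22468715,  0.10457584,  2.32652742, -0.68703002,  0.6822078 ,
        0.20629996]), np.float64(4.440892098500626e-15)) (array([-0.13412259, -0.17804271,  2.28724323, -0.5142512 ,  0.98775917,
        0.03909192]), np.float64(1.2831336575521752e-12))
rows 14 min 9.9 shift [-0.0173, -0.0037, -0.0014] |0.0177| turn [0.0001, -0.0881, -0.0016] end [ 0.4236 -0.0587  0.139 ]
  path [[0.452, 0.157, 0.16], [0.444, 0.112, 0.134], [0.438, 0.061, 0.119], [0.432, 0.009, 0.119], [0.426, -0.043, 0.132]]
    3 low [0.415 0.131 0.122] ymax 0.145 e7e-09
    6 low [0.409 0.076 0.103] ymax 0.091 e2e-15
    9 low [0.403 0.018 0.098] ymax 0.034 e2e-15
    12 low [ 0.397 -0.029  0.106] ymax -0.018 e2e-14
    14 low [ 0.455 -0.059  0.12 ] ymax -0.051 e6e-13
   maxdq/row 0.106 q [-0.13 -0.18  2.29 -0.51  0.99  0.04]
```

View pics/t4.png

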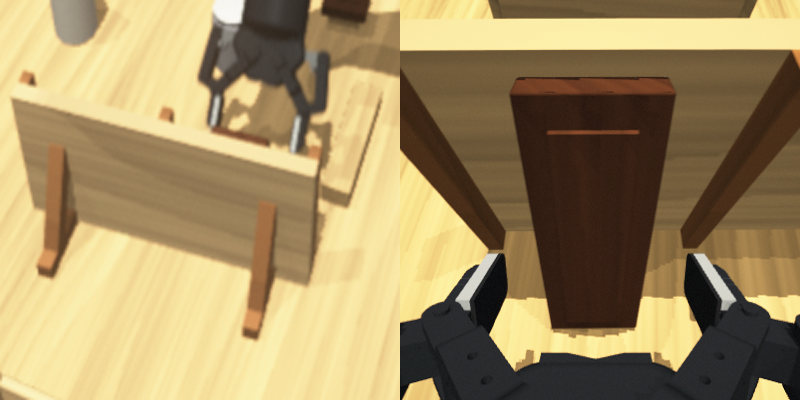

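The long front stands alone and leans on the sheet, square and mid-bay (wrist view px 595,200). Next is the short front.

Request:
move_arm --moves '[[1,[0,0,-0.03],[0,0,0]],[1,[0,0,-0.03],[0,0,0]],[1,[0,0,-0.03],[0,0,0]],[1,[0,0,-0.03],[0,0,0]],[1,[-0.0173,-0.0037,-0.0014],[0.0001,-0.0881,-0.0016]],[1,[-0.0173,-0.0037,-0.0014],[0.0001,-0.0881,-0.0016]],[1,[-0.0173,-0.0037,-0.0014],[0.0001,-0.0881,-0.0016]],[1,[-0.0173,-0.0037,-0.0014],[0.0001,-0.0881,-0.0016]],[1,[-0.0173,-0.0037,-0.0014],[0.0001,-0.0881,-0.0016]],[1,[-0.0173,-0.0037,-0.0014],[0.0001,-0.0881,-0.0016]]]'

```text
time: 16.33
eef_pos: [0.4408, 0.0778, 0.1231]
tcp_rot: [0.668, 0.732, 0.091, -0.095]
contact_force: [-0.3, 0.2, 0.0]
opening: 1.002
finger_force: 0.0
```

Request:
move_arm --moves '[[1,[-0.0173,-0.0037,-0.0014],[0.0001,-0.0881,-0.0016]],[1,[-0.0173,-0.0037,-0.0014],[0.0001,-0.0881,-0.0016]],[1,[-0.0173,-0.0037,-0.0014],[0.0001,-0.0881,-0.0016]],[1,[-0.0173,-0.0037,-0.0014],[0.0001,-0.0881,-0.0016]],[1,[-0.0173,-0.0037,-0.0014],[0.0001,-0.0881,-0.0016]],[1,[-0.0173,-0.0037,-0.0014],[0.0001,-0.0881,-0.0016]],[1,[-0.0173,-0.0037,-0.0014],[0.0001,-0.0881,-0.0016]],[1,[-0.0173,-0.0037,-0.0014],[0.0001,-0.0881,-0.0016]],[1,[0,0,0],[0,0,0]],[1,[0,0,0],[0,0,0]]]'

```text
time: 17.17
eef_pos: [0.4242, -0.058, 0.1392]
tcp_rot: [0.654, 0.725, -0.143, 0.161]
contact_force: [-0.5, 0.5, -0.2]
opening: 1.001
finger_force: 0.0
```

Run:
```python
from h import *
read_camera('top')
snap('wrist','w5.png',None,(512,384))
s=get_state(); print(s['eef_pos'],s['tcp_rot'],s['contact_force'])
M=down(96,-25); G=np.array([.4262,-.0851,.032])+.027*M[:,2]
plan(pose(),tgt(G,M),5)
```

```text
[ 0.42443584 -0.05829157  0.13930271] [ 0.65437397  0.7248227  -0.14286663  0.16129443] [ 0.07298695 -0.20291615 -0.50831407]
rows 5 min 3.5 shift [0.0042, -0.0003, 0.0271] |0.0274| turn [0.0006, -0.0004, -0.0007] end [ 0.4272 -0.0963  0.0076]
  path [[0.425, -0.066, 0.113], [0.426, -0.073, 0.087], [0.426, -0.081, 0.06], [0.427, -0.089, 0.034], [0.427, -0.096, 0.008]]
```

View pics/w5.png

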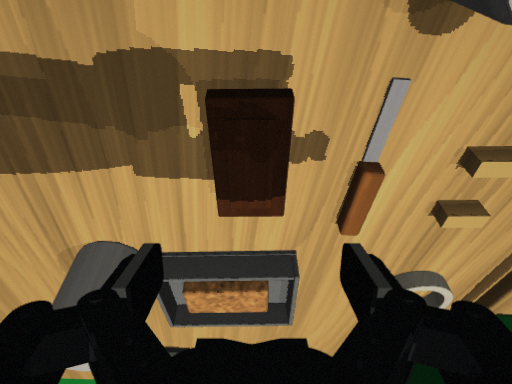

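The board is centred at px 250, against a finger mid of about 252, and square. Descend and grip.

Request:
move_arm --moves '[[1,[0.0042,-0.0003,0.0271],[0,0,0]],[1,[0.0042,-0.0003,0.0271],[0,0,0]],[1,[0.0042,-0.0003,0.0271],[0,0,0]],[1,[0.0042,-0.0003,0.0271],[0,0,0]],[1,[0.0042,-0.0003,0.0271],[0,0,0]],[1,[0,0,0],[0,0,0]],[0.4,[0,0,0],[0,0,0]],[0.4,[0,0,0],[0,0,0]],[0.4,[0,0,0],[0,0,0]],[0.4,[0,0,0],[0,0,0]]]'

```text
time: 18.1
eef_pos: [0.4289, -0.0967, 0.0097]
tcp_rot: [0.654, 0.725, -0.142, 0.164]
contact_force: [-0.0, 0.4, -1.1]
opening: 0.714
finger_force: 75.7
```

Run:
```python
from h import *
s=get_state(); print(s['eef_pos'],s['contact_force'],s['opening'],s['finger_force'])
B=np.eye(4);a=np.radians(-84)
B[:3,0]=[np.cos(a),np.sin(a),0];B[:3,1]=np.cross([0,0,1],B[:3,0]);B[:3,3]=[.4262,-.0851,.024]
T=pose();X=np.linalg.inv(B)@T; np.save('Xshort.npy',X); print(X.round(3).tolist())
U=T.copy(); U[2,3]+=.22; Q=check(T,U,6,X,.12)
W=boardpose(far,.12,19.5,.04+.06,.14)@X; Q=check(Q,W,17,X,.12)
W=boardpose(far,.12,19.5,.04+.005,.006)@X; check(Q,W,7,X,.12)
```

```text
[ 0.42887204 -0.0967182   0.00969282] [-0.00743162  0.38363904 -1.12798808] 0.7142426222701158 75.67846655845642
[[-0.906, 0.001, 0.424, 0.012], [0.004, 1.0, 0.007, 0.001], [-0.424, 0.008, -0.906, -0.014], [0.0, 0.0, 0.0, 1.0]]
rows 6 min 5.5 shift [-0.0155, 0.0003, -0.0332] |0.0366| turn [-0.0, 0.0, 0.0] end [ 0.429  -0.0966  0.2295]
  path [[0.429, -0.097, 0.046], [0.429, -0.097, 0.083], [0.429, -0.097, 0.12], [0.429, -0.097, 0.156], [0.429, -0.097, 0.193], [0.429, -0.097, 0.23]]
    3 low [ 0.389 -0.029  0.134] ymax -0.022 e3e-12
    6 low [ 0.389 -0.029  0.244] ymax -0.022 e5e-14
   maxdq/row 0.088 q [-0.23 -0.3   2.2  -0.46  1.12 -0.15]
rows 17 min 9.9 shift [0.0199, 0.0125, 0.006] |0.0243| turn [0.0001, 0.0724, 0.0017] end [0.6116 0.2491 0.1813]
  path [[0.44, -0.08, 0.216], [0.483, -0.005, 0.173], [0.526, 0.08, 0.152], [0.568, 0.167, 0.155], [0.612, 0.249, 0.181]]
    3 low [ 0.434 -0.097  0.195] ymax 0.026 e2e-10
    6 low [ 0.467 -0.037  0.158] ymax 0.078 e3e-10
    9 low [0.498 0.03  0.134] ymax 0.131 e1e-10
    12 low [0.53  0.1   0.124] ymax 0.183 e1e-10
    15 low [0.561 0.171 0.129] ymax 0.232 e6e-11
    17 low [0.582 0.217 0.14 ] ymax 0.262 e1e-10
   maxdq/row 0.078 q [-0.05  0.32  1.78  0.83  1.29 -0.47]
rows 7 min 3.7 shift [-0.0082, -0.0, 0.0191] |0.0208| turn [0.0, -0.0001, -0.0001] end [0.6076 0.304  0.0466]
  path [[0.611, 0.257, 0.162], [0.61, 0.265, 0.143], [0.61, 0.273, 0.124], [0.609, 0.28, 0.104], [0.609, 0.288, 0.085], [0.608, 0.296, 0.066], [0.608, 0.304, 0.047]]
    3 low [0.642 0.246 0.083] ymax 0.285 e2e-11
    6 low [0.64  0.269 0.025] ymax 0.309 e1e-10
    7 low [0.578 0.271 0.006] ymax 0.317 e2e-10
   maxdq/row 0.033 q [ 0.04  0.52  1.8   0.93  1.1  -0.6 ]
```

Request:
move_arm --moves '[[0.4,[-0.0155,0.0003,-0.0332],[0,0,0]],[0.4,[-0.0155,0.0003,-0.0332],[0,0,0]],[0.4,[-0.0155,0.0003,-0.0332],[0,0,0]],[0.4,[-0.0155,0.0003,-0.0332],[0,0,0]],[0.4,[-0.0155,0.0003,-0.0332],[0,0,0]],[0.4,[-0.0155,0.0003,-0.0332],[0,0,0]],[0.4,[0.0199,0.0125,0.006],[0.0001,0.0724,0.0017]],[0.4,[0.0199,0.0125,0.006],[0.0001,0.0724,0.0017]],[0.4,[0.0199,0.0125,0.006],[0.0001,0.0724,0.0017]],[0.4,[0.0199,0.0125,0.006],[0.0001,0.0724,0.0017]]]'

```text
time: 18.93
eef_pos: [0.472, -0.0233, 0.1809]
tcp_rot: [0.67, 0.738, -0.045, 0.056]
contact_force: [-0.6, -0.7, -0.7]
opening: 0.711
finger_force: 76.5
```

Request:
move_arm --moves '[[0.4,[0.0199,0.0125,0.006],[0.0001,0.0724,0.0017]],[0.4,[0.0199,0.0125,0.006],[0.0001,0.0724,0.0017]],[0.4,[0.0199,0.0125,0.006],[0.0001,0.0724,0.0017]],[0.4,[0.0199,0.0125,0.006],[0.0001,0.0724,0.0017]],[0.4,[0.0199,0.0125,0.006],[0.0001,0.0724,0.0017]],[0.4,[0.0199,0.0125,0.006],[0.0001,0.0724,0.0017]],[0.4,[0.0199,0.0125,0.006],[0.0001,0.0724,0.0017]],[0.4,[0.0199,0.0125,0.006],[0.0001,0.0724,0.0017]],[0.4,[0.0199,0.0125,0.006],[0.0001,0.0724,0.0017]],[0.4,[0.0199,0.0125,0.006],[0.0001,0.0724,0.0017]]]'

```text
time: 19.77
eef_pos: [0.5786, 0.1891, 0.1583]
tcp_rot: [0.649, 0.705, 0.195, -0.21]
contact_force: [0.1, -0.5, -1.9]
opening: 0.71
finger_force: 76.6
```

Request:
move_arm --moves '[[0.4,[0.0199,0.0125,0.006],[0.0001,0.0724,0.0017]],[0.4,[0.0199,0.0125,0.006],[0.0001,0.0724,0.0017]],[0.4,[0.0199,0.0125,0.006],[0.0001,0.0724,0.0017]],[0.4,[0,0,0],[0,0,0]],[0.4,[0,0,0],[0,0,0]],[0.4,[0,0,0],[0,0,0]],[0.4,[0,0,0],[0,0,0]],[0.4,[0,0,0],[0,0,0]],[0.4,[0,0,0],[0,0,0]],[0.4,[0,0,0],[0,0,0]]]'

```text
time: 20.6
eef_pos: [0.6108, 0.2486, 0.1791]
tcp_rot: [0.627, 0.676, 0.262, -0.284]
contact_force: [0.9, 0.3, -1.4]
opening: 0.716
finger_force: 76.5
```

Run:
```python
from h import *
s=get_state(); print(s['eef_pos'],s['contact_force'],s['opening'])
X=np.load('Xshort.npy'); W=boardpose(far,.12,19.5,.04+.005,.006)@X; plan(pose(),W,7)
```

```text
[0.61083496 0.24855619 0.17907554] [ 0.90867824  0.28045098 -1.41694838] 0.7161792755442946
rows 7 min 3.6 shift [-0.008, 0.0001, 0.0189] |0.0205| turn [-0.0002, -0.0001, -0.0005] end [0.6072 0.3035 0.0464]
  path [[0.61, 0.256, 0.16], [0.61, 0.264, 0.141], [0.609, 0.272, 0.122], [0.609, 0.28, 0.103], [0.608, 0.288, 0.084], [0.608, 0.296, 0.065], [0.607, 0.304, 0.046]]
```

Request:
move_arm --moves '[[0.4,[-0.008,0,0.0189],[-0.0002,0,-0.0005]],[0.4,[-0.008,0,0.0189],[-0.0002,0,-0.0005]],[0.4,[-0.008,0,0.0189],[-0.0002,0,-0.0005]],[0.4,[-0.008,0,0.0189],[-0.0002,0,-0.0005]],[0.4,[-0.008,0,0.0189],[-0.0002,0,-0.0005]],[0.4,[-0.008,0,0.0189],[-0.0002,0,-0.0005]],[0.4,[-0.008,0,0.0189],[-0.0002,0,-0.0005]],[0.4,[0,0,0],[0,0,0]],[0.4,[0,0,0],[0,0,0]],[0.4,[0,0,0],[0,0,0]]]'

```text
time: 21.43
eef_pos: [0.6074, 0.3036, 0.0474]
tcp_rot: [0.626, 0.677, 0.264, -0.283]
contact_force: [0.4, -1.0, -0.2]
opening: 0.712
finger_force: 76.5
```

Request:
move_arm --moves '[[0.4,[-0.0007,0,0.0007],[0,0,0]],[0.4,[-0.0007,0,0.0007],[0,0,0]],[0.4,[-0.0007,0,0.0007],[0,0,0]],[0.4,[-0.0007,0,0.0007],[0,0,0]],[0.4,[-0.0007,0,0.0007],[0,0,0]],[0.4,[-0.0007,0,0.0007],[0,0,0]],[0.4,[0,0,0],[0,0,0]],[0.4,[0,0,0],[0,0,0]],[0.4,[0,0,0],[0,0,0]],[0.4,[0,0,0],[0,0,0]]]'

```text
time: 22.27
eef_pos: [0.6066, 0.3039, 0.0403]
tcp_rot: [0.626, 0.677, 0.263, -0.284]
contact_force: [0.0, 0.1, -0.2]
opening: 0.715
finger_force: 76.5
```

Run:
```python
from h import *
snap('wrist','w6.png',None,(512,384))
s=get_state(); print(s['eef_pos'],s['contact_force'],s['opening'])
B=pose()@np.linalg.inv(np.load('Xshort.npy')); print('low',(B@np.array([.06,0,0,1]))[:3],'top',(B@np.array([-.06,0,0,1]))[:3])
```

```text
[0.60655962 0.30391264 0.04033664] [-0.34610066  0.55773985 -1.13868445] 0.7179920743848749
low [ 6.07627953e-01  2.74387633e-01 -3.31377236e-04] top [0.60427559 0.31414503 0.11284155]
```

View pics/w6.png

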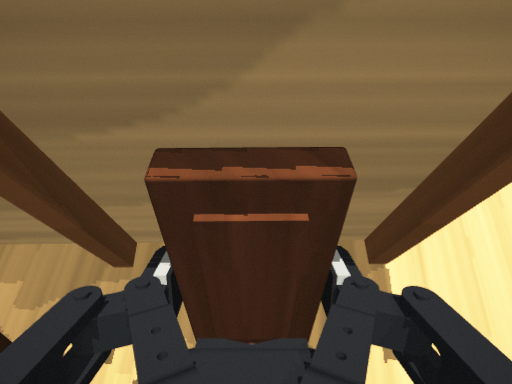

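Centred and square (board at px 250 between battens at 120 and 380). There is no bench contact yet, so I'll continue down.

Request:
move_arm --moves '[[0.4,[-0.0007,0,0.0007],[0,0,0]],[0.4,[-0.0007,0,0.0007],[0,0,0]],[0.4,[0,0,0],[0,0,0]],[0.4,[0,0,0],[0,0,0]],[0.4,[0,0,0],[0,0,0]],[0.4,[0,0,0],[0,0,0]],[0.4,[0,0,0],[0,0,0]],[0.4,[0,0,0],[0,0,0]],[0.4,[0,0,0],[0,0,0]],[0.4,[0,0,0],[0,0,0]]]'

```text
time: 23.15
eef_pos: [0.6068, 0.3041, 0.0392]
tcp_rot: [0.626, 0.677, 0.263, -0.284]
contact_force: [-1.7, -1.8, 4.7]
opening: 0.716
finger_force: 77.1
```

Request:
move_arm --moves '[[0.4,[0.0003,0,-0.0003],[0,0,0]],[0.4,[0,0,0],[0,0,0]],[0.78,[0,0,0],[0,0,0]],[0.85,[0,0,0],[0,0,0]],[1,[0,0,0],[0,0,0]],[1,[0,0,0],[0,0,0]],[1,[0,0,0],[0,0,0]],[1,[0,0,-0.005],[0,0,0]],[1,[0,0,-0.01],[0,0,0]],[1,[0,0,-0.02],[0,0,0]]]'

```text
time: 23.98
eef_pos: [0.607, 0.2792, 0.0622]
tcp_rot: [0.626, 0.677, 0.262, -0.285]
contact_force: [-0.3, -1.1, -0.4]
opening: 1.0
finger_force: 0.0
```

Request:
move_arm --moves '[[1,[0,0,-0.03],[0,0,0]],[1,[0,0,-0.03],[0,0,0]],[1,[0,0,-0.03],[0,0,0]],[1,[0,0,-0.03],[0,0,0]],[1,[0,0,-0.03],[0,0,0]],[1,[0,0,-0.02],[0,0,0]],[1,[0,0,0],[0,0,0]],[1,[0,0,0],[0,0,0]],[1,[0,0,0],[0,0,0]],[1,[0,0,0],[0,0,0]]]'

```text
time: 24.82
eef_pos: [0.6167, 0.1589, 0.1808]
tcp_rot: [0.626, 0.677, 0.262, -0.285]
contact_force: [-0.2, -0.2, -0.2]
opening: 1.002
finger_force: 0.0
```

Run:
```python
from h import *
print(get_state()['eef_pos'])
c=lambda n,s:cv2.resize(read_camera(n)[:,:,::-1],s,interpolation=cv2.INTER_CUBIC)
cv2.imwrite('pics/t7.png',np.hstack([c('top',(400,300)),c('wrist',(400,300))]))
```

```text
[0.61668412 0.15889829 0.18083655]
```

View pics/t7.png

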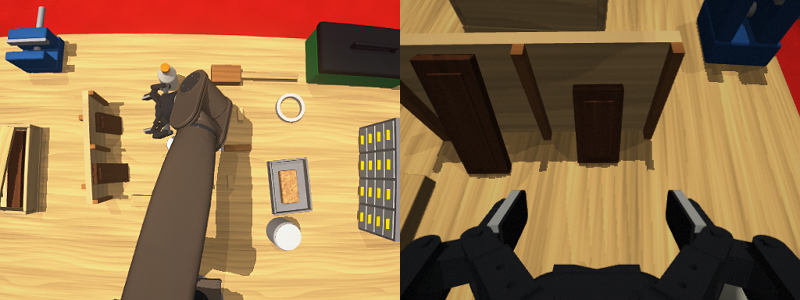

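Both fronts lean square in their bays, the cork is in the tray, the bystanders are undisturbed and the gripper is clear. Handing in.

```bash
python3 -c "
from plant import *
print(sign_off())"
```

```text
the job is handed in; nothing more can be done
None
```

The job is handed in at about 25 s of robot time: the sanding block is in the tray, and the long front (near bay) and short front (far bay) lean square against the panel, face outwards, with the other things left where they were and the gripper clear.

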